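# Mix a reagent bottle in the inversion mixer and start its timer

## Task

Push the square reagent bottle fully home into the cradle of the inversion mixer, then turn the mixer's spoked wheel to swing the bottle right upside down against its stop, and leave it upside down for two seconds. Turn it back fully upright and then press the red plunger of the bench timer right down and let go. The bottle stays in the cradle, and must never topple or fall; leave the other things on the bench where they are.

Things in the scene. Friction and masses are not known exactly. Their poses are not given: they have to be found in the camera images.
- mixer: Bottle inversion mixer, fixed to the bench: cream loading platform, blue cradle, cream post, spoked wheel, in that order along its +x. Origin on the bench below the middle of the cradle, z up. The axle runs along x, y 0, z 78 mm. Post at x 40 to 56 mm, 50 mm wide, up to z 98 mm. The base plate is 8 mm thick, 100 mm wide.
- platform (a point): Middle of the loading platform's top, 37 mm above the bench, at x -102 mm in the mixer's frame, axes as the mixer's. The platform spans mixer x -175 to -30 mm, y +-56 mm. Two low, slippery steel fences on it (14 mm high) narrow towards the cradle: about 90 mm apart at mixer x -73, 54 mm apart at x -31.
- cradle_floor (a point): Point on the upright cradle's floor, at mixer x 0, y 0, z 36 mm (it does not turn). The blue cradle is open towards -x, 58 mm wide and 84 mm high inside; floor and flared side bars begin at x -27; back plate face at x +26 mm; roof top 125 mm above the bench; it sweeps a radius of 60 mm about the axle. A bottle fully home touches the back plate: its origin is at x +1, y 0 +-4, z 36 mm.
- hub (a point): Centre of the spoked wheel, on the axle, 78 mm above the bench, at mixer x +82 mm; axes as the mixer's. Four smooth, slippery steel spokes (10 mm thick) with orange balls (16 mm diameter, centre 60 mm from the hub) stand at 45 degrees to the vertical (an X) when the joint is at 0, and again at 90 and 180 degrees.
- rotor (a joint): Angle of cradle and wheel, rad: 0 = cradle upright, at a stop (start); 3.14 = upside down, at the other stop. Growing turns about the mixer's +x axis: the top of the wheel goes towards the mixer's -y. Stays where it is left (friction 0.08 N m). One sideways push of a spoke over the top turns it a quarter turn.
- bottle: Closed square reagent bottle: tan body 50 x 50 x 54 mm, paper label, yellow round cap 34 mm across, 80 mm tall in all, about 160 g. Origin at the centre of its underside, z up through the cap. It starts on the platform at mixer x -122 to -100 mm, up to 13 mm off the middle, its faces up to 0.2 rad askew. Friction about 0.6: push it low, fingertips at most 30 mm above its base, or it may topple.
- timer: Bench timer, fixed: cream box 90 x 70 x 40 mm with a small display, origin at the centre of its underside, x along the 90 mm side. The red plunger stands in a black collar (42 mm across, top at z 48 mm) at x +18 mm. It may be on the left or the right of the mixer, where the beaker is in the other place.
- plunger_top (a point): Middle of the red plunger's top (26 mm diameter), 65 mm above the bench when up.
- plunger (a joint): Travel of the plunger, m: 0 = up, 0.012 = fully down. A spring of 2.4 N (up) to 7.2 N (down) pushes it up.
- beaker: Bystander: glass beaker, 68 mm across, 85 mm tall, loose. Origin at the centre of its underside.
- wash_bottle: Bystander: white round bottle with red cap, 64 mm across, 150 mm tall, loose. Origin at the centre of its underside.
- jar: Bystander: amber jar, 56 mm across, 75 mm tall, loose. Behind it (world x above 0.78 m) stand a fixed blue tube rack, 90 mm high, and a fixed cream block incubator, 70 mm high. Origin at the centre of its underside.
- pipette: Bystander: blue and white hand pipette lying flat, 240 mm long, 24 mm wide, loose. Origin under its middle, its x along it.
- tip_box: Bystander: blue open box with compartments, 120 x 80 x 50 mm, loose. Origin at the centre of its underside.
Not all that is in view belongs to the job. What is shaped like the bottle but green is not meant.

How it is judged:
By the outcome, as a careful person would: the job done as asked, in the order asked, and still so for the second after the job is handed in, with the robot touching nothing.
It also fails if it takes over 72 s, if anything falls off the work surface, if the arm or the gripper's body presses on something with over 40 N, if the wrist force passes 120 N, or if a joint passes its speed limit or range.

## Robot

A 6-joint arm with a two-finger parallel gripper is mounted at the origin on the work surface. World frame = base frame: x ahead of the robot, y to its left, z up, the work surface at z = 0. Lengths are in mm, angles in rad, forces in N, time in s.
With the tool pointing down it reaches from about 200 to 875 mm from the base axis. Payload 3.4 kg.
Tool frame: the origin (TCP) lies between the finger pads; the fingertips stand 25 mm ahead of it and the grasp point (between the pads) lies 6 mm ahead of it; z points along the fingers, y is the line along which they close (so a half turn about z gives the same grasp; the last joint's range is limited). The gripper opens to 94 mm and grips with 3 to 60 N. Pads are 16 mm wide; open, the fingers measure 119 mm over their backs; the gripper's body (75 mm by 177 mm) begins 78 mm behind the grasp point.
Start: joints at [1.19, 0.276, 1.505, -0, 1.361, -0.121], TCP at [147.727, 555.736, 199.893] pointing down, gripper open.
Joint ranges: [-2.89, 2.89], [-0.75, 2.08], [0.22, 2.7], [-1.18, 4.32], [0.11, 2.71], [-2.7, 2.7]. Speed limits (rad/s): [2.57, 2.57, 3.14, 3.14, 3.14, 3.14].

## Interface

Orientations are given as a unit quaternion [w, x, y, z].
In Python, from rig import get_obs, read_camera, job_done gives the robot as it stands.
- The arm moves only by the shell command python3 -m inch 'ROWS' [OPENING]. ROWS is JSON, a list of rows, each a list of 6 numbers: the shift along the tool's x, y, z in m, then the turn, a rotation vector about the tool's x, y, z in degrees. In form: [[tx, ty, tz, wx, wy, wz], ...]. A call has exactly 10 rows; each row shifts and turns the commanded pose from where the row before left it, along the tool's axes as they then stand; what a row does not reach is not made up. A row lasts 1/12 s, in which the tool goes at most 41.7 mm and 7.16 degrees, less where a joint would pass 70% of its speed; a pose out of reach is approached as far as the arm can. A call is refused whole if a number of a shift passes 0.0417 or a number of a turn 7.16, either way. A call with a gripper value outside its range is refused whole. OPENING is the finger opening in m, from 0 to 0.094, set as the call begins (- or left out, the last holds). The fingers move at their own pace and stop on an object; the grip force is fixed at half the most. Time passes only in rows, so rows that do not move let the fingers close, or fill a call up. It gives the time, the measured TCP pose, the force, the opening and the grip force at its end, in the units of the state.
- get_obs(): the state, without advancing time (a new reading comes with each control period).
- read_camera(name): name is "scene" or "top" or "wrist"; returns a dict with "color" (480x640x3 uint8, blue, green, red), "K" (3x3 intrinsics, pixels), "dist" ([k1, k2, p1, p2, k3] as OpenCV has them; the pictures are not rectified), "T" (4x4, takes a point from camera to world coordinates); the wrist camera has in their place "hand_eye" (4x4, takes a point from camera to tool coordinates, whose origin is the TCP and whose axes are the flange's). Camera axes: x right, y down, z forward; pixel columns grow to the right and rows downward; lengths in mm; the calibration is good to about 2 mm. A picture is of the moment at which its call begins: read the wrist's pose just before it. There is no depth.
- job_done(): hands the job in; it is judged then, once.
The state is a dict: "time": time; "joints": joint angles; "dq": joint speeds; "effort": joint torques, N m; "eef_pos": TCP position; "orientation": TCP orientation; "wrist_force": force on the tool from outside, world axes, zero at the start; "ft_torque": the same for the moment, N m; "grip_width": opening from 0.0 (shut) to 1.0 (fully open); "grasp_force": force on a finger pad.
Only numpy, scipy, OpenCV 4.12 (cv2) and the standard library are available. Lean on these libraries where they do the work, as an engineer would, in place of code of your own. Each camera call takes 0.05 s, during which the arm holds its last target. There are 200 camera calls.

## Working session

There is one attempt and no reset: what is moved stays moved. The work goes in short steps, Python scripts to look and compute and a shell command to move; the robot and the scene stay as the last step left them, time stands still between calls to the robot, and variables do not carry over. Pictures are saved under pics/ and viewed, at most 10 in all, crops included, and the job is handed in when it is done.

```bash
mkdir -p pics; ls; python3 - <<'E'
from rig import get_obs, read_camera
import cv2,numpy as np,pickle
o=get_obs();print(o)
d={}
for n in("scene","top"):
    d[n]=read_camera(n);cv2.imwrite(f"pics/{n}0.png",d[n]["color"]);print(n,d[n]["K"],d[n]["dist"],d[n]["T"])
pickle.dump(d,open("cams.pkl","wb"))
E
```

```text
pics
{'time': 0.0, 'joints': array([ 1.18997983e+00,  2.76601039e-01,  1.50607603e+00,  4.16982454e-06,
        1.36069782e+00, -1.21032458e-01]), 'dq': array([ 0.00075608, -0.00066238, -0.00070198,  0.00036249,  0.00138982,
       -0.00038205]), 'effort': array([ 1.36214494e-03, -4.04601109e+01, -2.37219143e+01,  7.05042109e-02,
        3.48729780e-02, -1.17329428e-04]), 'eef_pos': array([147.51564958, 555.18251618, 199.02406065]), 'orientation': array([-2.23238881e-04,  1.29527455e-01,  9.91575436e-01, -8.62704181e-04]), 'wrist_force': array([0.73975788, 0.29313193, 0.02031869]), 'ft_torque': array([ 0.00810185,  0.0250572 , -0.00127195]), 'grasp_force': 0.0, 'grip_width': 0.9996416760835052}
scene [[483.81132655   0.         321.39876799]
 [  0.         483.81132655 237.86600679]
 [  0.           0.           1.        ]] [-0.00282786  0.          0.          0.          0.        ] [[ 7.83789337e-01  4.44807035e-01 -4.33383176e-01  1.04520722e+03]
 [ 6.20936275e-01 -5.49388678e-01  5.59115572e-01 -5.51750487e+02]
 [ 1.06027296e-02 -7.07332159e-01 -7.06801810e-01  8.60010302e+02]
 [ 0.00000000e+00  0.00000000e+00  0.00000000e+00  1.00000000e+00]]
top [[512.32775319   0.         311.18399181]
 [  0.         512.32775319 242.62456985]
 [  0.           0.           1.        ]] [-0.11501435  0.          0.          0.          0.        ] [[-5.06018063e-03 -9.90040226e-01  1.40693797e-01  4.11332569e+02]
 [-9.99977159e-01  4.37937963e-03 -5.14808091e-03  7.35980081e+01]
 [ 4.48065564e-03 -1.40716634e-01 -9.90039773e-01  1.26652573e+03]
 [ 0.00000000e+00  0.00000000e+00  0.00000000e+00  1.00000000e+00]]
```

View pics/top0.png

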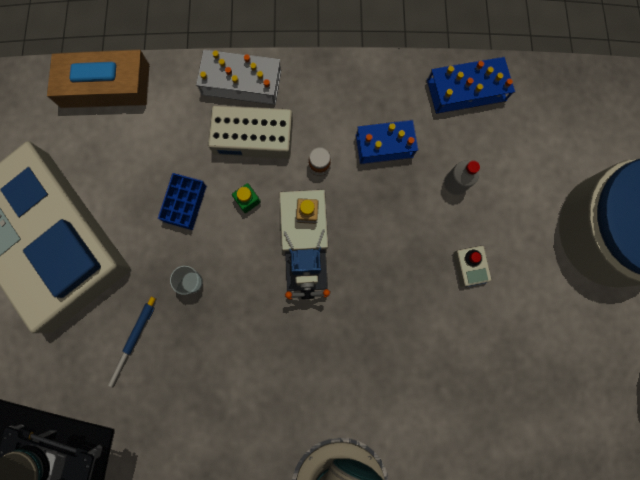

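View pics/scene0.png

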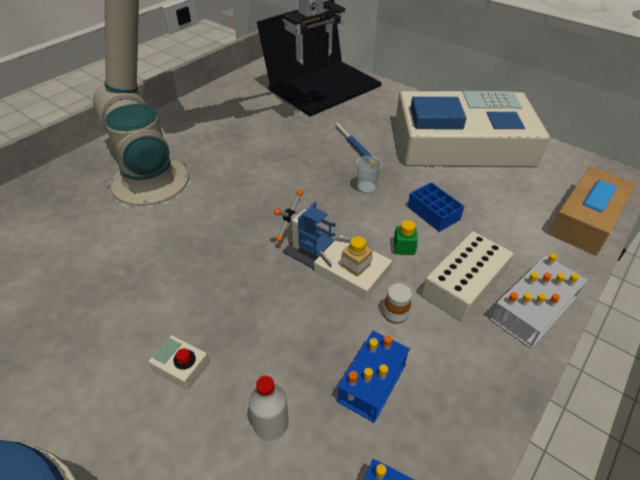

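The top view shows the platform at about (303,220), the bottle cap at (307,208), the cradle at (305,260) and the wheel balls at (289,296) and (325,293). The timer plunger is at (475,258), and the beaker is on the left at (186,281). The mixer's +x points towards the robot.

```bash
cat > h.py <<'E'
import cv2,numpy as np
def ray(c,uv):
    p=cv2.undistortPoints(np.array([[uv]],float),np.array(c["K"]),np.array(c["dist"]))[0,0]
    T=np.array(c["T"]);d=T[:3,:3]@[p[0],p[1],1];return T[:3,3],d/np.linalg.norm(d)
def onz(c,uv,z):
    o,d=ray(c,uv);return o+d*(z-o[2])/d[2]
def tri(c1,u1,c2,u2):
    A=np.zeros((3,3));b=np.zeros(3)
    for c,u in((c1,u1),(c2,u2)):
        o,d=ray(c,u);P=np.eye(3)-np.outer(d,d);A+=P;b+=P@o
    x=np.linalg.solve(A,b);o,d=ray(c1,u1);r=np.linalg.norm((np.eye(3)-np.outer(d,d))@(x-o));return x,r*2
def blobs(img,lo,hi,roi,amin=8):
    x0,y0,x1,y1=roi
    h=cv2.cvtColor(img,cv2.COLOR_BGR2HSV)
    m=np.zeros(h.shape[:2],np.uint8);m[y0:y1,x0:x1]=cv2.inRange(h,lo,hi)[y0:y1,x0:x1]
    n,l,s,ce=cv2.connectedComponentsWithStats(m)
    return [(ce[i].round(1),int(s[i,4]),s[i,:4].tolist()) for i in range(1,n) if s[i,4]>=amin],m
E
python3 - <<'E'
import pickle;from h import *
d=pickle.load(open("cams.pkl","rb"));t,s=d["top"],d["scene"]
ot,_=blobs(t["color"],(3,150,90),(14,255,255),(270,270,345,310));print("balls top",ot)
os_,_=blobs(s["color"],(3,150,90),(14,255,255),(260,180,320,255));print("balls sc",os_)
for b in ot: print(onz(t,b[0],120.4))
for n,r,c in(("cap t",(270,185,345,230),t),("cap s",(335,230,375,258),s)):
    print(n,blobs(c["color"],(20,140,100),(32,255,255),r)[0])
print("red",blobs(t["color"],(0,150,60),(3,255,255),(450,240,500,290))[0],blobs(s["color"],(0,150,60),(3,255,255),(150,335,215,390))[0])
b,m=blobs(t["color"],(18,10,110),(45,110,255),(270,180,340,250));print("plat",b)
c=max(cv2.findContours(m,0,1)[0],key=cv2.contourArea);r=cv2.minAreaRect(c);print(r)
for q in cv2.boxPoints(r): print(q,onz(t,q,37))
for i,(im,(x,y)) in enumerate(((t["color"],(240,170)),(s["color"],(260,170)))):
    cr=im[y:y+140,x:x+140];cv2.imwrite(f"pics/c{i}.png",cv2.resize(cr,None,fx=4,fy=4,interpolation=2))
a,b=[cv2.imread(f"pics/c{i}.png") for i in(0,1)];cv2.imwrite("pics/cc.png",cv2.resize(np.hstack([a,b]),(800,400)))
E
```

```text
balls top [(array([326.3, 292.1]), 33, [324, 289, 6, 8]), (array([288.2, 294.4]), 33, [285, 292, 7, 7])]
balls sc [(array([299.5, 192.1]), 27, [297, 190, 6, 6]), (array([276.9, 211.4]), 34, [274, 209, 7, 6]), (array([278.6, 238. ]), 28, [276, 235, 7, 6])]
[462.52639599  34.46542889 120.4       ]
[457.80276125 119.48874568 120.4       ]
cap t [(array([306.9, 206.1]), 178, [299, 199, 16, 15])]
cap s [(array([357.4, 244.9]), 248, [349, 236, 17, 19])]
red [(array([475.7, 256.5]), 82, [471, 252, 10, 10])] [(array([182.8, 355.8]), 174, [176, 349, 15, 16])]
plat [(array([302.3, 220. ]), 1888, [280, 190, 48, 60])]
((303.32318115234375, 219.14088439941406), (57.709598541259766, 45.410831451416016), 86.98721313476562)
[279.13257 191.51935] [713.50160918 145.47774933  37.        ]
[324.48065 189.1326 ] [719.05107418  33.76564799  37.        ]
[327.5138  246.76242] [575.76255883  27.70676011  37.        ]
[282.1657  249.14917] [570.42238589 137.50853403  37.        ]
```

View pics/cc.png

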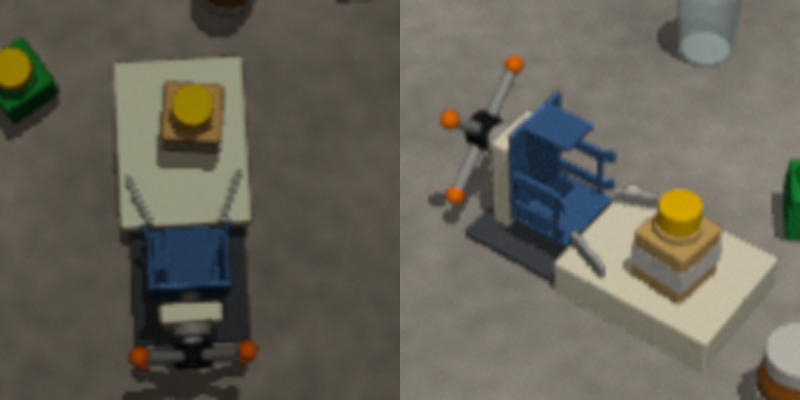

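```bash
cat >> h.py <<'E'
YAW=np.pi+0.05;O=np.array([542.1,81.1,0]);
M=np.array([[np.cos(YAW),-np.sin(YAW),0],[np.sin(YAW),np.cos(YAW),0],[0,0,1]])
def mix(p): return (M.T@(np.asarray(p)-O)).round(1)
def st():
    from rig import get_obs
    from scipy.spatial.transform import Rotation as R
    o=get_obs();q=o["orientation"];r=R.from_quat([*q[1:],q[0]])
    want=R.from_matrix(np.column_stack([M[:,0],-M[:,1],[0,0,-1]]))
    print("t",round(o["time"],2),"tcp mixer",mix(o["eef_pos"]),"world",o["eef_pos"].round(1),"turn left(tool deg)",np.degrees((r.inv()*want).as_rotvec()).round(2),"F",o["wrist_force"].round(1))
E
python3 - <<'E'
import pickle;from h import *
d=pickle.load(open("cams.pkl","rb"));t,s=d["top"],d["scene"]
x,r=tri(t,(306.9,206.1),s,(357.4,244.9));print("cap",x,r,mix(x), "top only z115",mix(onz(t,(306.9,206.1),115)))
x,r=tri(t,(475.7,256.5),s,(182.8,355.8));print("plunger",x,r,mix(x),"z63",onz(t,(475.7,256.5),63))
b,m=blobs(t["color"],(8,70,60),(19,255,255),(285,190,335,230));print("tan",b)
b2,m2=blobs(t["color"],(20,140,100),(32,255,255),(285,190,335,230))
m=cv2.morphologyEx(m|m2,cv2.MORPH_CLOSE,np.ones((3,3)));c=max(cv2.findContours(m,0,1)[0],key=cv2.contourArea);q=cv2.minAreaRect(c);print(q)
for p in cv2.boxPoints(q): print(p,mix(onz(t,p,91)))
tb,mm=blobs(t["color"],(18,10,90),(50,110,255),(450,240,500,295));c=max(cv2.findContours(mm,0,1)[0],key=cv2.contourArea);q=cv2.minAreaRect(c);print("timer",q,[onz(t,p,40).round() for p in cv2.boxPoints(q)])
for n,p in(("jar",(319,157)),("wash",(471,168))): print(n,onz(t,p,75 if n=="jar" else 150))
st()
E
```

```text
cap [659.73785486  75.96464566 108.82390154] 3.271340931280775 [-117.2   11.   108.8] top only z115 [-117.2   10.   115. ]
plunger [ 547.26906547 -327.66965778   60.41305266] 0.194194792242659 [ 15.3 408.5  60.4] z63 [ 547.03652722 -326.72995873   63.        ]
tan [(array([306.7, 211. ]), 197, [296, 199, 22, 21])]
((306.58966064453125, 208.92413330078125), (20.927461624145508, 19.847871780395508), 4.763641834259033)
[295.33795 217.94481] [-95.7 -18.3  91. ]
[296.9862  198.16551] [-142.7  -12.1   91. ]
[317.84137 199.90346] [-135.8   36.6   91. ]
[316.1931  219.68275] [-88.9  30.1  91. ]
timer ((474.5, 267.0), (54.0, 49.0), 90.0) [array([ 591., -272.,   40.]), array([ 590., -395.,   40.]), array([ 458., -388.,   40.]), array([ 459., -267.,   40.])]
jar [789.39171592  47.47378109  75.        ]
wash [ 740.52286537 -298.06240525  150.        ]
t 0.1 tcp mixer [ 370.3 -493.3  199.1] world [147.6 555.2 199.1] turn left(tool deg) [ -0.08  -0.02 -17.75] F [ 0.3 -0.2 -0.4]
```

```bash
python3 -m inch '[[0,0,0,0,0,-5.9],[0,0,0,0,0,-5.9],[0,0,0,0,0,-5.95],[-0.029,-0.027,0,0,0,0],[-0.029,-0.027,0,0,0,0],[-0.029,-0.027,0,0,0,0],[-0.029,-0.027,0,0,0,0],[-0.029,-0.027,0,0,0,0],[-0.029,-0.027,0,0,0,0],[-0.029,-0.027,0,0,0,0]]' 0.016; python3 -c "from h import *;st()"
```

```text
time: 0.93
eef_pos: [360.8, 375.5, 199.6]
orientation: [-0.0, -0.025, 1.0, -0.0]
wrist_force: [0.0, 0.5, -0.2]
grip_width: 0.326
grasp_force: 0.0
t 0.93 tcp mixer [ 166.4 -303.1  199.6] world [360.8 375.5 199.6] turn left(tool deg) [-0.01 -0.02  0.01] F [ 0.   0.5 -0.2]
```

```bash
python3 -m inch '[[-0.029,-0.027,0,0,0,0],[-0.029,-0.027,0,0,0,0],[-0.029,-0.027,0,0,0,0],[-0.029,-0.027,0,0,0,0],[-0.029,-0.027,0,0,0,0],[-0.029,-0.027,0,0,0,0],[-0.029,-0.027,0,0,0,0],[-0.029,-0.027,0,0,0,0],[-0.029,-0.027,0,0,0,0],[-0.029,-0.027,0,0,0,0]]';python3 -m inch '[[-0.022,-0.021,0,0,0,0],[-0.022,-0.021,0,0,0,0],[0,0,0.02,0,0,0],[0,0,0.02,0,0,0],[0,0,0.02,0,0,0],[0,0,0.01,0,0,0],[0,0,0,0,0,0],[0,0,0,0,0,0],[0,0,0,0,0,0],[0,0,0,0,0,0]]'; python3 - <<'E'
from h import *;st()
from rig import read_camera
c=read_camera("scene")["color"];cv2.imwrite("pics/p1.png",cv2.resize(c[170:330,260:460],None,fx=3,fy=3))
E
```

```text
time: 1.77
eef_pos: [664.0, 120.4, 199.3]
orientation: [-0.0, -0.025, 1.0, 0.0]
wrist_force: [0.7, 0.6, -0.2]
grip_width: 0.17
grasp_force: 0.0
time: 2.6
eef_pos: [710.0, 82.4, 131.6]
orientation: [0.002, -0.025, 1.0, 0.0]
wrist_force: [0.2, -0.7, -0.8]
grip_width: 0.169
grasp_force: 0.0
t 2.6 tcp mixer [-167.8    7.1  131.6] world [710.   82.4 131.6] turn left(tool deg) [-0.    0.17  0.02] F [ 0.2 -0.7 -0.8]
```

View pics/p1.png

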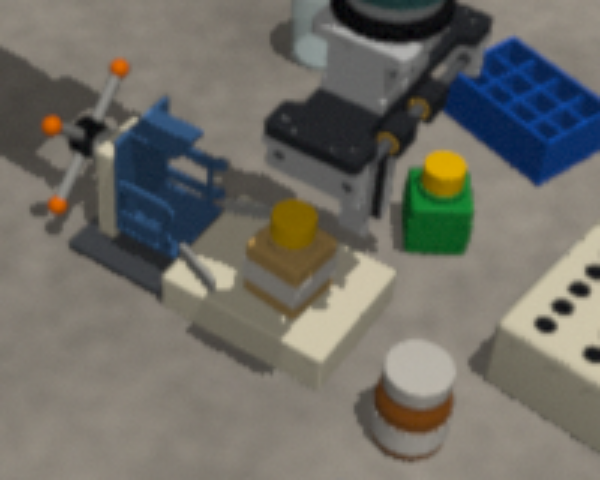

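The closed fingers stand behind the bottle, clear of the jar and the green bottle. The next move lowers them and pushes.

```bash
python3 -m inch '[[0,0,0.012,0,0,0],[0,0,0.012,0,0,0],[0,0,0.012,0,0,0],[0,0,0.010,0,0,0],[0,0,0,0,0,0],[0,0,0,0,0,0],[0.005,0,0,0,0,0],[0.005,0,0,0,0,0],[0.005,0,0,0,0,0],[0.005,0,0,0,0,0]]'; python3 -c "from h import *;st()"; python3 -m inch '[[0.006,0.0005,0,0,0,0],[0.006,0.0005,0,0,0,0],[0.006,0.0005,0,0,0,0],[0.006,0.0005,0,0,0,0],[0.006,0.0005,0,0,0,0],[0.006,0.0005,0,0,0,0],[0.006,0.0005,0,0,0,0],[0.006,0.0005,0,0,0,0],[0.006,0.0005,0,0,0,0],[0.006,0.0005,0,0,0,0]]'; python3 -c "
from h import *;st()
from rig import read_camera
c=read_camera('scene');cv2.imwrite('pics/p2.png',cv2.resize(c['color'][170:330,260:460],None,fx=3,fy=3))"
```

```text
time: 3.48
eef_pos: [689.1, 81.3, 84.7]
orientation: [0.001, -0.025, 1.0, 0.0]
wrist_force: [1.6, 0.3, -0.1]
grip_width: 0.165
grasp_force: 0.3
t 3.48 tcp mixer [-146.8    7.2   84.7] world [689.1  81.3  84.7] turn left(tool deg) [ 0.01  0.11 -0.  ] F [ 1.6  0.3 -0.1]
time: 4.32
eef_pos: [633.0, 83.3, 86.3]
orientation: [0.005, -0.025, 1.0, 0.0]
wrist_force: [7.8, 0.8, 11.8]
grip_width: 0.172
grasp_force: 5.7
t 4.32 tcp mixer [-90.9   2.3  86.3] world [633.   83.3  86.3] turn left(tool deg) [-0.01  0.59  0.01] F [ 7.8  0.8 11.8]
```

View pics/p2.png

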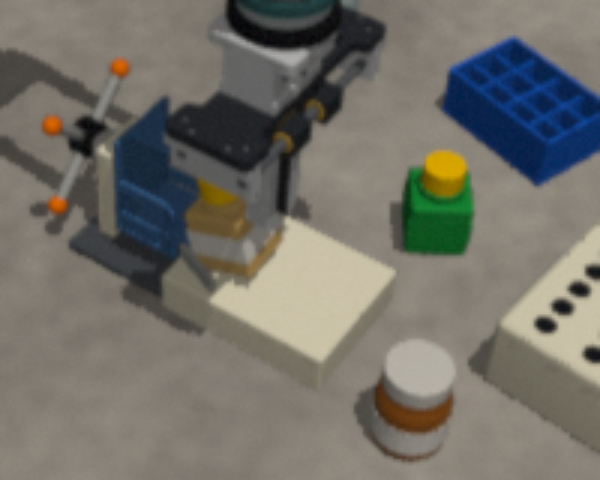

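The bottle has been pushed to the mouth of the cradle between the fences. An upward force has appeared, so I'll check it at rest.

```bash
python3 -m inch '[[0,0,0,0,0,0],[0,0,0,0,0,0],[0,0,0,0,0,0],[0,0,0,0,0,0],[0,0,0,0,0,0],[0,0,0,0,0,0],[0,0,0,0,0,0],[0,0,0,0,0,0],[0,0,0,0,0,0],[0,0,0,0,0,0]]'; python3 -c "
from h import *;st()
from rig import read_camera
c=read_camera('scene');t=read_camera('top')
a=cv2.resize(c['color'][200:280,300:380],(400,400),interpolation=2);b=cv2.resize(t['color'][180:280,260:360],(400,400),interpolation=2)
cv2.imwrite('pics/p3.png',np.hstack([a,b]))"
```

```text
time: 5.2
eef_pos: [632.7, 83.4, 86.5]
orientation: [0.005, -0.025, 1.0, 0.0]
wrist_force: [4.9, 0.2, 7.9]
grip_width: 0.166
grasp_force: 3.8
t 5.2 tcp mixer [-90.6   2.3  86.5] world [632.7  83.4  86.5] turn left(tool deg) [-0.01  0.53  0.01] F [4.9 0.2 7.9]
```

View pics/p3.png

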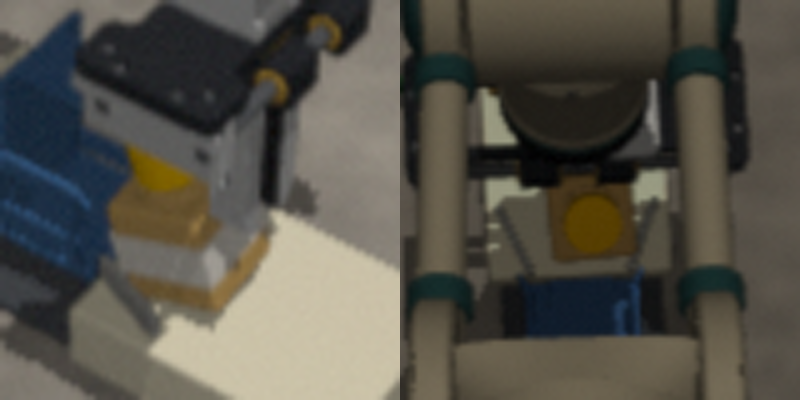

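```bash
python3 -m inch '[[-0.005,0,0,0,0,0],[-0.005,0,0,0,0,0],[-0.005,0,0,0,0,0],[-0.005,0,0,0,0,0],[-0.005,0,0,0,0,0],[-0.005,0,0,0,0,0],[0,0,0,0,0,0],[0,0,0,0,0,0],[0,0,0,0,0,0],[0,0,0,0,0,0]]'; python3 -c "
from h import *;st()
from rig import read_camera
c=read_camera('scene');t=read_camera('top')
bt=blobs(t['color'],(20,140,60),(32,255,255),(285,190,335,270))[0];bs=blobs(c['color'],(20,140,60),(32,255,255),(310,215,360,265))[0];print(bt,bs)
for b in bt:print(mix(onz(t,b[0],115)),[mix(tri(t,b[0],c,q[0])[0]) for q in bs])
b,m=blobs(t['color'],(8,70,30),(32,255,255),(285,190,335,270));k=max(cv2.findContours(cv2.morphologyEx(m,3,np.ones((3,3))),0,1)[0],key=cv2.contourArea);q=cv2.minAreaRect(k);print(q,[mix(onz(t,p,91)) for p in cv2.boxPoints(q)])
a=cv2.resize(c['color'][200:280,300:380],(400,400),interpolation=2);b=cv2.resize(t['color'][180:280,260:360],(400,400),interpolation=2)
cv2.imwrite('pics/p4.png',np.hstack([a,b]))"
```

```text
time: 6.13
eef_pos: [658.5, 84.7, 83.8]
orientation: [-0.0, -0.025, 1.0, 0.0]
wrist_force: [-0.6, 0.0, -0.2]
grip_width: 0.171
grasp_force: 0.0
t 6.13 tcp mixer [-116.5    2.2   83.8] world [658.5  84.7  83.8] turn left(tool deg) [ 0.   -0.03  0.  ] F [-0.6  0.  -0.2]
[(array([306.7, 225.2]), 184, [300, 218, 15, 16])] [(array([339.6, 240.2]), 91, [334, 235, 14, 11])]
[-72.8   7.1 115. ] [array([-73. ,   9.7,  96.3])]
((306.8168029785156, 228.6683349609375), (23.98040008544922, 22.388336181640625), 84.2894058227539) [array([-96. , -20.3,  91. ]), array([-98.5,  31.9,  91. ]), array([-41.9,  34.3,  91. ]), array([-39.5, -17.6,  91. ])]
```

View pics/p4.png

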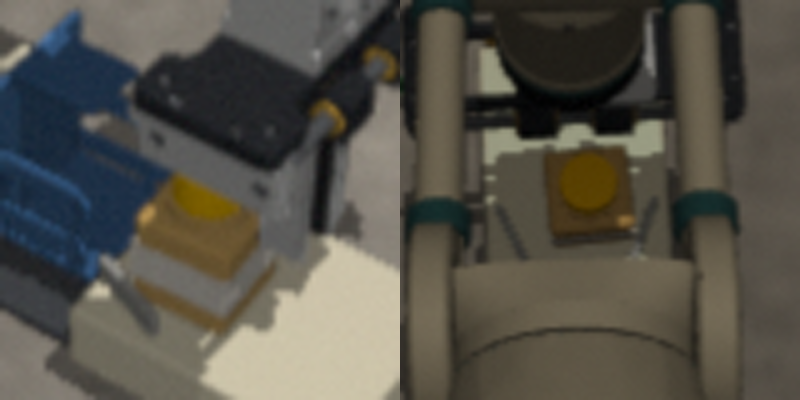

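The bottle stands upright again at about x -71, y +7. Its front corner (crop about (630,222)) had caught the right fence. I'll grip it from above to centre and square it, slide it into the mouth, then push it home from behind.

```bash
python3 -m inch '[[0,0,-0.03,0,0,0],[0,0,-0.03,0,0,0],[0,0,-0.015,0,0,0],[0.012,0.002,0,0,0,0],[0.012,0,0,0,0,0],[0.012,0,0,0,0,0],[0,0,0,0,0,0],[0,0,0,0,0,0],[0,0,0,0,0,0],[0,0,0,0,0,0]]' 0.084;python3 -c "from h import *;st()"; python3 -m inch '[[0,0,0.02,0,0,0],[0,0,0.02,0,0,0],[0,0,0.02,0,0,0],[0,0,0.017,0,0,0],[0,0,0,0,0,0],[0,0,0,0,0,0],[0,0,0,0,0,0],[0,0,0,0,0,0],[0,0,0,0,0,0],[0,0,0,0,0,0]]';python3 -c "from h import *;st()"
```

```text
time: 7.07
eef_pos: [623.6, 84.9, 158.8]
orientation: [0.0, -0.025, 1.0, 0.0]
wrist_force: [1.1, -0.6, -0.5]
grip_width: 0.841
grasp_force: 0.0
t 7.07 tcp mixer [-81.6   0.3 158.8] world [623.6  84.9 158.8] turn left(tool deg) [ 0.01  0.04 -0.  ] F [ 1.1 -0.6 -0.5]
time: 7.9
eef_pos: [623.6, 84.9, 83.0]
orientation: [0.001, -0.025, 1.0, 0.0]
wrist_force: [-0.2, 0.3, -0.3]
grip_width: 0.898
grasp_force: 0.0
t 7.9 tcp mixer [-81.6   0.2  83. ] world [623.6  84.9  83. ] turn left(tool deg) [0.   0.12 0.  ] F [-0.2  0.3 -0.3]
```

```bash
python3 -m inch '[[0,0,0,0,0,0],[0,0,0,0,0,0],[0,0,0,0,0,0],[0,0,0,0,0,0],[0,0,0,0,0,0],[0,0,0,0,0,0],[0,0,0,0,0,0],[0,0,0,0,0,0],[0,0,0,0,0,0],[0,0,0,0,0,0]]' 0.044; python3 -m inch '[[0.004,0,0,0,0,0],[0.004,0,0,0,0,0],[0.004,0,0,0,0,0],[0.004,0,0,0,0,0],[0.004,0,0,0,0,0],[0.004,0,0,0,0,0],[0.004,0,0,0,0,0],[0.004,0,0,0,0,0],[0.004,0,0,0,0,0],[0,0,0,0,0,0]]';python3 -c "from h import *;st()"
```

```text
time: 8.73
eef_pos: [623.0, 84.6, 82.0]
orientation: [0.0, -0.025, 1.0, -0.0]
wrist_force: [1.1, -2.7, 1.9]
grip_width: 0.523
grasp_force: 29.7
time: 9.57
eef_pos: [585.5, 83.1, 82.0]
orientation: [-0.001, -0.025, 1.0, 0.0]
wrist_force: [0.9, -0.1, 3.7]
grip_width: 0.528
grasp_force: 29.8
t 9.57 tcp mixer [-43.5   0.1  82. ] world [585.5  83.1  82. ] turn left(tool deg) [ 0.01 -0.08 -0.  ] F [ 0.9 -0.1  3.7]
```

```bash
python3 -m inch '[[0,0,0,0,0,0],[0,0,0,0,0,0],[0,0,0,0,0,0],[-0.008,0,0,0,0,0],[-0.008,0,0,0,0,0],[-0.008,0,0,0,0,0],[-0.008,0,0,0,0,0],[-0.008,0,0,0,0,0],[0,0,0,0,0,0],[0,0,0,0,0,0]]' 0.064; python3 -m inch '[[0,0,0,0,0,0],[0,0,0,0,0,0],[0,0,0,0,0,0],[0,0,0,0,0,0],[0,0,0,0,0,0],[0,0,0,0,0,0],[0,0,0.004,0,0,0],[0,0,0.004,0,0,0],[0,0,0,0,0,0],[0,0,0,0,0,0]]' 0.016;python3 -c "
from h import *;st()
from rig import read_camera
c=read_camera('scene');t=read_camera('top')
b,m=blobs(t['color'],(8,70,30),(32,255,255),(285,190,335,270));print(b)
a=cv2.resize(c['color'][200:280,290:370],(400,400),interpolation=2);b=cv2.resize(t['color'][180:280,260:360],(400,400),interpolation=2)
cv2.imwrite('pics/p5.png',np.hstack([a,b]))"
```

```text
time: 10.4
eef_pos: [627.3, 85.1, 81.5]
orientation: [-0.0, -0.025, 1.0, 0.0]
wrist_force: [0.6, 0.3, -0.4]
grip_width: 0.684
grasp_force: 0.0
time: 11.23
eef_pos: [626.4, 85.1, 73.3]
orientation: [-0.001, -0.025, 1.0, 0.0]
wrist_force: [-0.5, -0.3, 1.5]
grip_width: 0.174
grasp_force: 0.0
t 11.23 tcp mixer [-84.4   0.2  73.3] world [626.4  85.1  73.3] turn left(tool deg) [ 0.01 -0.07 -0.  ] F [-0.5 -0.3  1.5]
[(array([311.3, 191.7]), 10, [310, 190, 4, 6]), (array([326.6, 191.9]), 13, [325, 190, 5, 5]), (array([306. , 198.3]), 20, [303, 195, 6, 8]), (array([294.6, 198.6]), 10, [292, 197, 7, 5]), (array([315.5, 200.3]), 14, [311, 198, 9, 5]), (array([297.6, 210. ]), 151, [285, 200, 25, 20]), (array([312.3, 207.7]), 53, [307, 203, 13, 10]), (array([304.4, 241.3]), 407, [293, 232, 24, 23]), (array([332.5, 259.1]), 8, [331, 258, 4, 4])]
```

View pics/p5.png

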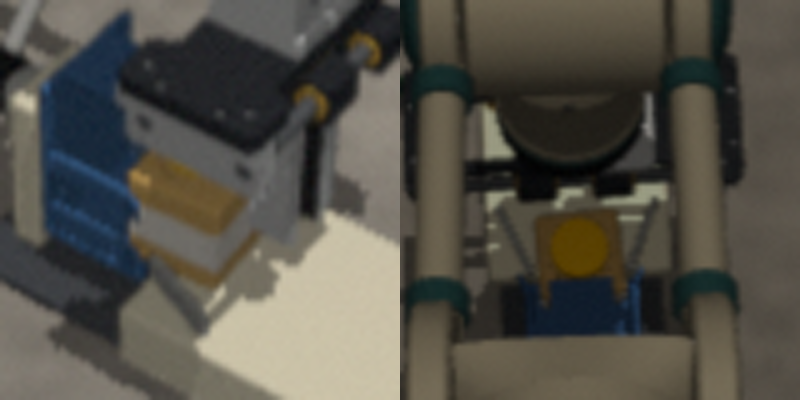

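The bottle is upright, square and centred in the mouth, with the cap at crop (580,247). Now I'll push it home low down.

```bash
python3 -m inch '[[0.006,0,0,0,0,0],[0.006,0,0,0,0,0],[0.006,0,0,0,0,0],[0.005,0,0,0,0,0],[0.005,0,0,0,0,0],[0.005,0,0,0,0,0],[0.005,0,0,0,0,0],[0.005,0,0,0,0,0],[0.004,0,0,0,0,0],[0,0,0,0,0,0]]';python3 -c "from h import *;st()"
```

```text
time: 12.17
eef_pos: [578.7, 82.8, 73.9]
orientation: [-0.001, -0.025, 1.0, 0.0]
wrist_force: [0.5, 0.6, 1.2]
grip_width: 0.171
grasp_force: 0.2
t 12.17 tcp mixer [-36.6   0.2  73.9] world [578.7  82.8  73.9] turn left(tool deg) [ 0.01 -0.06  0.  ] F [0.5 0.6 1.2]
```

```bash
python3 -m inch '[[0.002,0,0,0,0,0],[0.001,0,0,0,0,0],[0.001,0,0,0,0,0],[0.001,0,0,0,0,0],[0.001,0,0,0,0,0],[0,0,0,0,0,0],[0,0,0,0,0,0],[0,0,0,0,0,0],[0,0,0,0,0,0],[0,0,0,0,0,0]]';python3 -c "from h import *;st()"
```

```text
time: 13.0
eef_pos: [574.9, 82.5, 74.0]
orientation: [0.001, -0.025, 1.0, 0.0]
wrist_force: [4.6, 1.2, -1.2]
grip_width: 0.173
grasp_force: 2.2
t 13.0 tcp mixer [-32.8   0.2  74. ] world [574.9  82.5  74. ] turn left(tool deg) [ 0.01  0.1  -0.  ] F [ 4.6  1.2 -1.2]
```

```bash
python3 -m inch '[[0.001,0,0,0,0,0],[0.001,0,0,0,0,0],[0.001,0,0,0,0,0],[0.001,0,0,0,0,0],[0,0,0,0,0,0],[0,0,0,0,0,0],[0,0,0,0,0,0],[0,0,0,0,0,0],[0,0,0,0,0,0],[0,0,0,0,0,0]]';python3 -c "from h import *;st()"
```

```text
time: 13.83
eef_pos: [574.9, 82.5, 75.2]
orientation: [0.005, -0.025, 1.0, 0.0]
wrist_force: [9.3, 0.8, -1.3]
grip_width: 0.172
grasp_force: 4.7
t 13.83 tcp mixer [-32.8   0.3  75.2] world [574.9  82.5  75.2] turn left(tool deg) [ 0.01  0.58 -0.02] F [ 9.3  0.8 -1.3]
```

```bash
python3 -m inch '[[-0.01,0,0,0,0,0],[-0.015,0,0,0,0,0],[-0.02,0,0,0,0,0],[0,0,-0.035,0,0,0],[0,0,-0.035,0,0,0],[0,0,-0.035,0,0,0],[0,0,-0.02,0,0,0],[0.03,-0.016,0,0,0,0],[0.03,-0.016,0,0,0,0],[0.03,-0.016,0,0,0,0]]' 0; python3 -m inch '[[0.03,-0.016,0,0,0,0],[0.03,-0.016,0,0,0,0],[0.005,0,0,0,0,0],[0,0,0,0,0,0],[0,0,0,0,0,0],[0,0,0,0,0,0],[0,0,0,0,0,0],[0,0,0,0,0,0],[0,0,0,0,0,0],[0,0,0,0,0,0]]';python3 -c "from h import *;st()"
```

```text
time: 14.67
eef_pos: [524.4, 31.8, 198.4]
orientation: [-0.002, -0.026, 1.0, 0.0]
wrist_force: [0.0, 0.2, 0.7]
grip_width: 0.004
grasp_force: 0.0
time: 15.5
eef_pos: [464.4, -2.9, 198.6]
orientation: [-0.0, -0.025, 1.0, 0.0]
wrist_force: [-0.4, -0.8, 0.6]
grip_width: 0.003
grasp_force: 0.0
t 15.5 tcp mixer [ 81.8  80.  198.6] world [464.4  -2.9 198.6] turn left(tool deg) [ 0.01 -0.03  0.04] F [-0.4 -0.8  0.6]
```

```bash
python3 -m inch '[[0,0,0.025,0,0,0],[0,0,0.025,0,0,0],[0,0,0.02,0,0,0],[0,0,0,0,0,0],[0,0.01,0,0,0,0],[0,0.007,0,0,0,0],[0,0.007,0,0,0,0],[0,0.007,0,0,0,0],[0,0.007,0,0,0,0],[0,0.007,0,0,0,0]]'; python3 -c "from h import *;st()"; python3 -m inch '[[0,0.007,0,0,0,0],[0,0.007,0,0,0,0],[0,0.007,0,0,0,0],[0,0.007,0,0,0,0],[0,0.007,0,0,0,0],[0,0.005,0,0,0,0],[0,0,0,0,0,0],[0,0,0,0,0,0],[0,0,0,0,0,0],[0,0,0,0,0,0]]';python3 -c "
from h import *;st()
from rig import read_camera
c=read_camera('scene');bs=blobs(c['color'],(3,150,90),(14,255,255),(250,170,325,260))[0];print(bs)
cv2.imwrite('pics/p6.png',cv2.resize(c['color'][170:290,250:390],(700,600),interpolation=2))"
```

```text
time: 16.33
eef_pos: [462.1, 42.7, 129.6]
orientation: [0.001, -0.025, 1.0, 0.0]
wrist_force: [0.4, -0.7, 0.0]
grip_width: 0.003
grasp_force: 0.0
t 16.33 tcp mixer [ 81.8  34.3 129.6] world [462.1  42.7 129.6] turn left(tool deg) [-0.    0.08  0.03] F [ 0.4 -0.7  0. ]
time: 17.17
eef_pos: [459.8, 81.5, 128.8]
orientation: [-0.0, -0.025, 1.0, -0.0]
wrist_force: [-0.6, -0.4, -0.0]
grip_width: 0.005
grasp_force: 0.0
t 17.17 tcp mixer [ 82.1  -4.5 128.8] world [459.8  81.5 128.8] turn left(tool deg) [-0.   -0.   -0.02] F [-0.6 -0.4 -0. ]
[(array([299.5, 192.1]), 27, [297, 190, 6, 6]), (array([276.9, 211.3]), 38, [274, 208, 7, 7]), (array([278.8, 238. ]), 29, [276, 235, 7, 6])]
```

View pics/p6.png

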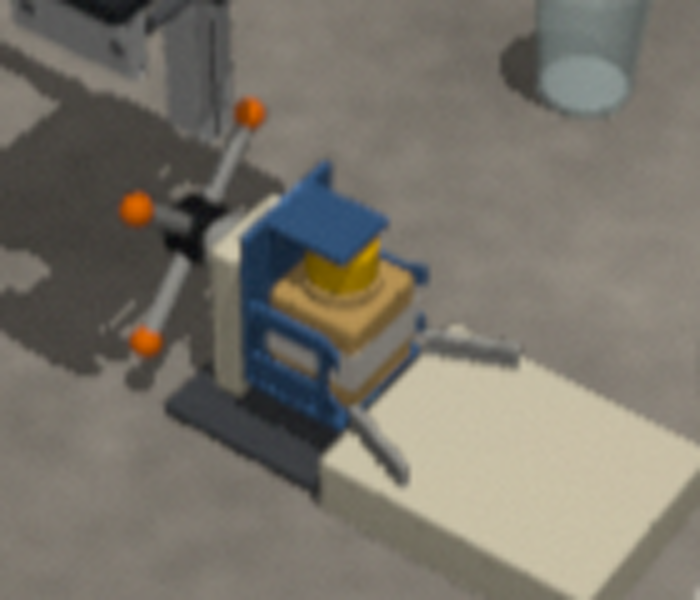

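The wheel has not turned: its balls are still at the same pixels and the cradle, with the bottle home in it, is upright. The finger missed the ball, so I'll triangulate the balls.

```bash
python3 - <<'E'
import pickle;from h import *
d=pickle.load(open("cams.pkl","rb"));t,s=d["top"],d["scene"]
for a in((326.3,292.1),(288.2,294.4)):
  for b in((299.5,192.1),(276.9,211.4),(278.6,238)):
    x,r=tri(t,a,s,b);print(a,b,x.round(1),round(r,1),mix(x))
for p in([460.2,77,78],[459.8,81.5,104],[462.5,34.5,120.4],[457.8,119.5,120.4]):
  for n,c in(("top",t),("scene",s)):
    T=np.linalg.inv(c["T"]);q=cv2.projectPoints(np.array([p],float),cv2.Rodrigues(T[:3,:3])[0],T[:3,3],np.array(c["K"]),np.array(c["dist"]))[0].ravel();print(p,n,q.round(1))
E
```

```text
(326.3, 292.1) (299.5, 192.1) [479.6  53.8 175.4] 52.4 [ 63.7  24.2 175.4]
(326.3, 292.1) (276.9, 211.4) [462.1  34.3 123.3] 0.7 [ 82.2  42.7 123.3]
(326.3, 292.1) (278.6, 238) [465.3  31.1  42.3] 1.9 [79.2 46.1 42.3]
(288.2, 294.4) (299.5, 192.1) [457.5 119.2 123.2] 0.5 [ 82.6 -42.3 123.2]
(288.2, 294.4) (276.9, 211.4) [439.5  99.1  71.3] 60.3 [101.6 -23.1  71.3]
(288.2, 294.4) (278.6, 238) [441.4 100.4 -19.6] 66.1 [ 99.6 -24.3 -19.6]
[460.2, 77, 78] top [307.3 294. ]
[460.2, 77, 78] scene [289.5 215.9]
[459.8, 81.5, 104] top [305.3 293.7]
[459.8, 81.5, 104] scene [290.2 206.7]
[462.5, 34.5, 120.4] top [326.3 292.1]
[462.5, 34.5, 120.4] scene [277.3 212.4]
[457.8, 119.5, 120.4] top [288.2 294.4]
[457.8, 119.5, 120.4] scene [299.8 193. ]
```

```bash
python3 -m inch '[[0,0,-0.025,0,0,0],[0,-0.03,0,0,0,0],[0,-0.03,0,0,0,0],[0,-0.025,0,0,0,0],[0,0,0.025,0,0,0],[0,0,0.022,0,0,0],[0,0,0,0,0,0],[0,0,0,0,0,0],[0,0.01,0,0,0,0],[0,0.01,0,0,0,0]]'; python3 -c "
from h import *;st()
from rig import read_camera
c=read_camera('scene')['color'];t=read_camera('top')['color']
cv2.imwrite('pics/p7.png',np.hstack([cv2.resize(c[150:250,230:330],(400,400),interpolation=2),cv2.resize(t[240:340,270:370],(400,400),interpolation=2)]))"
```

```text
time: 18.05
eef_pos: [464.3, 16.2, 108.3]
orientation: [0.001, -0.025, 1.0, -0.001]
wrist_force: [-2.1, -19.6, 16.6]
grip_width: 0.004
grasp_force: 12.6
t 18.05 tcp mixer [ 80.9  60.9 108.3] world [464.3  16.2 108.3] turn left(tool deg) [-0.15  0.15  0.01] F [ -2.1 -19.6  16.6]
```

View pics/p7.png

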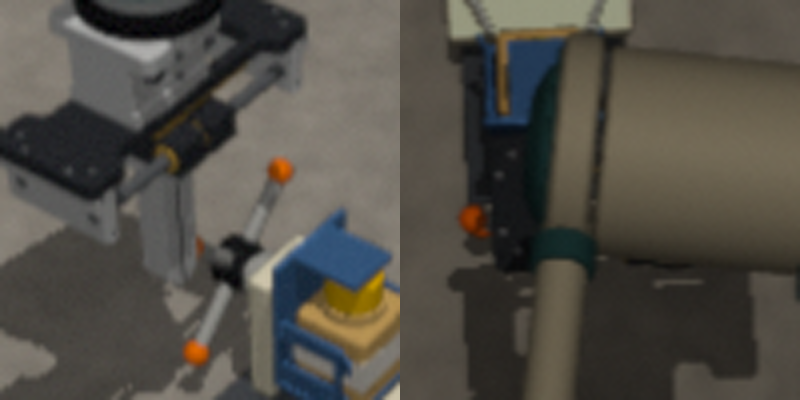

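The finger covers the right ball at about px (280,211) and the force on it is purely radial, so the fingertip corner is riding on the ball. The tip is higher than assumed, so I'll back off and go lower.

```bash
python3 -m inch '[[0,-0.01,0,0,0,0],[0,-0.01,0,0,0,0],[0,0,0.01,0,0,0],[0,0,0.01,0,0,0],[0,0,0,0,0,0],[0,0,0,0,0,0],[0,0,0,0,0,0],[0,0,0,0,0,0],[0,0,0,0,0,0],[0,0,0,0,0,0]]'; python3 -c "
from h import *;st()
import pickle
from rig import read_camera
c=read_camera('scene');pickle.dump(c,open('f.pkl','wb'))
im=c['color'];g0=pickle.load(open('cams.pkl','rb'))['scene']['color']
h=cv2.cvtColor(im,cv2.COLOR_BGR2GRAY)
print(im.shape);x=slice(256,290,2)
print(h[200:240:1,262:286:3])
for z in(60,70,80,90,100,110,120):
    T=np.linalg.inv(c['T']);q=cv2.projectPoints(np.array([[464.8,-4.,z]]),cv2.Rodrigues(T[:3,:3])[0],T[:3,3],np.array(c['K']),np.array(c['dist']))[0].ravel();print(z,q.round(1))"
```

```text
time: 18.98
eef_pos: [464.4, -3.1, 87.3]
orientation: [0.0, -0.025, 1.0, 0.0]
wrist_force: [-0.1, -0.1, -0.4]
grip_width: 0.007
grasp_force: 0.0
t 18.98 tcp mixer [81.8 80.2 87.3] world [464.4  -3.1  87.3] turn left(tool deg) [-0.    0.05  0.  ] F [-0.1 -0.1 -0.4]
(480, 640, 3)
[[ 30  78  34  21  21  70 118 118]
 [ 28  79  56  20  20 105 122 119]
 [ 42  77  65  22  37 119 124 123]
 [ 64  72  71  25  71 121 124 122]
 [ 76  61  58  31 108 120 125 124]
 [ 72  55  40  57 121 119 123 123]
 [ 66  73  39  75 123 117 123 122]
 [ 69  80  60  81 122 105 119 121]
 [ 82  84  69  85 117 104 110 118]
 [ 88  86  68  86 106  92  93 118]
 [ 91  90  72  83  89  80  76 105]
 [ 91  91  80  83  82  76  66  85]
 [ 90  90  80  85  86  75  70  86]
 [ 93  91  78  84 100  72  71  88]
 [ 90  94  79  83 115  84  88  75]
 [ 92  95  81  85 118 109 109  55]
 [ 90  92  80  86 118 117 119  34]
 [ 93  89  81  89 115 118 118  30]
 [ 92  90  77  88  98 117 118  42]
 [ 91  91  78  86  76 113 121  63]
 [ 92  92  82  85  67  89 123  99]
 [ 92  92  84  83  67  72 118 113]
 [ 90  92  83  83  66  67  93 113]
 [ 90  93  86  81  70  69  71 103]
 [ 92  94  83  83  77  71  67 115]
 [ 89  93  84  83  80  69  68 126]
 [ 90  92  84  88  76  68  70 132]
 [ 92  90  84  96  75  72  72 138]
 [ 90  94  86  98  80  75  77 140]
 [ 80  90  96  92 110  74  86 135]
 [ 73  86 104  92 124  74  98 127]
 [ 72  76 103 115 126  72 117 114]
 [ 72  75  98 126 121  76 130  97]
 [ 71  75  90 128  98  83 136  82]
 [ 72  73  79 124  78 106 141  74]
 [ 70  74  76 102  83 116 138  70]
 [ 70  72  74  78 101 115 129  72]
 [ 69  71  70  71  89 114 119  71]
 [ 71  72  72  68  72 110 110  72]
 [ 71  72  71  69  70  93  95  81]]
60 [268.3 240.8]
70 [268.  237.7]
80 [267.7 234.7]
90 [267.4 231.5]
100 [267.1 228.4]
110 [266.8 225.2]
120 [266.5 221.9]
```

```bash
python3 -m inch '[[0,0.008,0,0,0,0],[0,0.005,0,0,0,0],[0,0.005,0,0,0,0],[0,0.004,0,0,0,0],[0,0.004,0,0,0,0],[0,0.004,0,0,0,0],[0,0,0,0,0,0],[0,0,0,0,0,0],[0,0,0,0,0,0],[0,0,0,0,0,0]]'; python3 -c "
from h import *;st()
from rig import read_camera
c=read_camera('scene');print(blobs(c['color'],(3,150,90),(14,255,255),(250,170,325,260))[0])"
```

```text
time: 19.87
eef_pos: [462.1, 27.3, 86.6]
orientation: [-0.0, -0.025, 1.0, 0.001]
wrist_force: [-0.1, 0.7, 0.2]
grip_width: 0.001
grasp_force: 0.0
t 19.87 tcp mixer [82.6 49.7 86.6] world [462.1  27.3  86.6] turn left(tool deg) [ 0.07 -0.06 -0.02] F [-0.1  0.7  0.2]
[(array([302.5, 194.1]), 25, [300, 192, 6, 6]), (array([282.4, 205. ]), 8, [282, 203, 2, 5]), (array([275.6, 236.4]), 33, [273, 233, 7, 7])]
```

```bash
python3 -m inch '[[0,0.006,-0.004,0,0,0],[0,0.006,-0.005,0,0,0],[0,0.006,-0.005,0,0,0],[0,0.006,-0.005,0,0,0],[0,0.006,0,0,0,0],[0,0.006,0,0,0,0],[0,0.006,0,0,0,0],[0,0.006,0,0,0,0],[0,0.006,0,0,0,0],[0,0.004,0,0,0,0]]'; python3 -c "
from h import *;st()
from rig import read_camera
c=read_camera('scene');print(blobs(c['color'],(3,150,90),(14,255,255),(250,170,325,260))[0])"
```

```text
time: 20.75
eef_pos: [459.3, 85.4, 105.6]
orientation: [-0.0, -0.025, 1.0, -0.0]
wrist_force: [-0.5, -2.5, 0.3]
grip_width: 0.005
grasp_force: 1.3
t 20.75 tcp mixer [ 82.5  -8.4 105.6] world [459.3  85.4 105.6] turn left(tool deg) [-0.   -0.05  0.02] F [-0.5 -2.5  0.3]
[(array([298.4, 192. ]), 8, [298, 190, 2, 5]), (array([274.7, 217.1]), 39, [272, 214, 7, 7]), (array([281.4, 238.3]), 25, [279, 236, 6, 6])]
```

```bash
cat >> h.py <<'E'
def wheel():
    from rig import read_camera
    c=read_camera('scene');bs=blobs(c['color'],(3,150,90),(14,255,255),(250,165,325,260),6)[0]
    n=M[:,0];H=O+82*n+[0,0,78]
    for b in bs:
        o,d=ray(c,b[0]);p=o+d*(n@(H-o))/(n@d);q=mix(p);v=q[2]-78
        print("ball r",round(float(np.hypot(q[1],v)),1),"rotor mod90",round(float((np.degrees(np.arctan2(-q[1],v))-45)%90),1),"area",b[1])
E
python3 -c "
from h import *;st();wheel()"
```

```text
t 20.8 tcp mixer [ 82.5  -9.2 105.7] world [459.2  86.1 105.7] turn left(tool deg) [ 0.07 -0.04  0.02] F [-0.4 -1.5  0.6]
ball r 61.6 rotor mod90 81.9 area 8
ball r 62.9 rotor mod90 80.1 area 37
ball r 58.4 rotor mod90 81.4 area 27
```

```bash
python3 -m inch '[[0,0.005,0,0,0,0],[0,0.004,0,0,0,0],[0,0,0,0,0,0],[0,0,-0.03,0,0,0],[0,0,-0.03,0,0,0],[0,-0.033,0,0,0,0],[0,-0.033,0,0,0,0],[0,-0.033,0,0,0,0],[0,0,0.04,0,0,0],[0,0,0.037,0,0,0]]';python3 -c "
from h import *;st();wheel()"
```

```text
time: 21.68
eef_pos: [466.7, -6.5, 89.7]
orientation: [0.003, -0.023, 1.0, 0.0]
wrist_force: [0.9, -0.5, -0.4]
grip_width: 0.004
grasp_force: 0.0
t 21.68 tcp mixer [79.7 83.8 89.7] world [466.7  -6.5  89.7] turn left(tool deg) [ 0.    0.4  -0.23] F [ 0.9 -0.5 -0.4]
ball r 62.1 rotor mod90 82.3 area 26
ball r 63.3 rotor mod90 87.1 area 30
ball r 59.1 rotor mod90 88.8 area 27
```

```bash
python3 -m inch '[[0,0,0,0,0,0],[0,0.008,0,0,0,0],[0,0.006,0,0,0,0],[0,0.006,0,0,0,0],[0,0.006,0,0,0,0],[0,0.006,0,0,0,0],[0,0.006,-0.004,0,0,0],[0,0.006,-0.005,0,0,0],[0,0.006,-0.005,0,0,0],[0,0.006,-0.005,0,0,0]]'; python3 -c "from h import *;st()"; python3 -m inch '[[0,0.006,0,0,0,0],[0,0.006,0,0,0,0],[0,0.006,0,0,0,0],[0,0.006,0,0,0,0],[0,0.006,0,0,0,0],[0,0.004,0,0,0,0],[0,0,0,0,0,0],[0,0,0,0,0,0],[0,0,0,0,0,0],[0,0,0,0,0,0]]';python3 -c "
from h import *;st();wheel()"
```

```text
time: 22.57
eef_pos: [461.4, 51.7, 109.0]
orientation: [0.0, -0.025, 1.0, 0.0]
wrist_force: [-0.2, -1.9, -1.2]
grip_width: 0.006
grasp_force: 1.0
t 22.57 tcp mixer [ 82.   25.3 109. ] world [461.4  51.7 109. ] turn left(tool deg) [0.   0.06 0.04] F [-0.2 -1.9 -1.2]
time: 23.4
eef_pos: [459.5, 85.0, 107.8]
orientation: [-0.0, -0.025, 1.0, 0.0]
wrist_force: [-0.0, -0.1, 0.4]
grip_width: 0.005
grasp_force: 0.0
t 23.4 tcp mixer [ 82.3  -8.  107.8] world [459.5  85.  107.8] turn left(tool deg) [ 0.05 -0.01 -0.02] F [-0.  -0.1  0.4]
ball r 61.6 rotor mod90 81.9 area 8
ball r 62.8 rotor mod90 78.5 area 37
ball r 58.4 rotor mod90 80.9 area 25
```

Next I'll press on to the stop, watching the force.

```bash
python3 -m inch '[[0,0.004,0,0,0,0],[0,0.004,0,0,0,0],[0,0.002,0,0,0,0],[0,0.002,0,0,0,0],[0,0.002,0,0,0,0],[0,0.001,0,0,0,0],[0,0.001,0,0,0,0],[0,0,0,0,0,0],[0,0,0,0,0,0],[0,0,0,0,0,0]]';python3 -c "
from h import *;st();wheel()"
```

```text
time: 24.28
eef_pos: [458.8, 99.7, 107.9]
orientation: [-0.0, -0.025, 1.0, -0.001]
wrist_force: [0.6, -5.6, -0.5]
grip_width: 0.002
grasp_force: 2.6
t 24.28 tcp mixer [ 82.3 -22.8 107.9] world [458.8  99.7 107.9] turn left(tool deg) [-0.12 -0.01  0.04] F [ 0.6 -5.6 -0.5]
ball r 64.5 rotor mod90 1.4 area 33
ball r 59.0 rotor mod90 3.8 area 29
```

```bash
python3 -m inch '[[0,0.001,0,0,0,0],[0,0.001,0,0,0,0],[0,0.001,0,0,0,0],[0,0.001,0,0,0,0],[0,0.001,0,0,0,0],[0,0,0,0,0,0],[0,0,0,0,0,0],[0,0,0,0,0,0],[0,0,0,0,0,0],[0,0,0,0,0,0]]';python3 -c "
from h import *;st();wheel()"
```

```text
time: 25.17
eef_pos: [458.8, 100.2, 107.9]
orientation: [-0.0, -0.027, 1.0, -0.005]
wrist_force: [0.2, -16.3, -0.2]
grip_width: 0.003
grasp_force: 7.9
t 25.17 tcp mixer [ 82.3 -23.3 107.9] world [458.8 100.2 107.9] turn left(tool deg) [-0.62 -0.03  0.18] F [  0.2 -16.3  -0.2]
ball r 64.5 rotor mod90 1.4 area 33
ball r 59.1 rotor mod90 4.2 area 31
```

```bash
python3 -m inch '[[0,-0.006,0,0,0,0],[0,-0.006,0,0,0,0],[0,0,-0.03,0,0,0],[0,0,-0.03,0,0,0],[0,0.022,0,0,0,0],[0,0.022,0,0,0,0],[0,0.022,0,0,0,0],[0,0,0,0,0,0],[0,0,0,0,0,0],[0,0,0,0,0,0]]';python3 -m inch '[[0,0,0,0,0,0],[0,0,0,0,0,0],[0,0,0,0,0,0],[0,0,0,0,0,0],[0,0,0,0,0,0],[0,0,0,0,0,0],[0,0,0,0,0,0],[0,0,0,0,0,0],[0,0,0,0,0,0],[0,0,0,0,0,0]]';python3 -c "
from h import *;st();wheel()
from rig import read_camera
c=read_camera('scene');print('tan',blobs(c['color'],(8,70,40),(19,255,255),(290,190,350,265))[0]);print('yel',blobs(c['color'],(20,140,60),(32,255,255),(290,190,350,265))[0])"; python3 -m inch '[[0,0,0,0,0,0],[0,0,0,0,0,0],[0,0,0,0,0,0],[0,0,0,0,0,0],[0,0,0,0,0,0],[0,0,0,0,0,0],[0,0,0,0,0,0],[0,0,0,0,0,0],[0,0,0,0,0,0],[0,0,0,0,0,0]]'
```

```text
time: 26.05
eef_pos: [455.7, 159.6, 167.8]
orientation: [-0.0, -0.025, 1.0, 0.0]
wrist_force: [0.3, 0.1, 0.2]
grip_width: 0.008
grasp_force: 0.0
time: 26.88
eef_pos: [455.9, 159.7, 167.9]
orientation: [0.0, -0.025, 1.0, 0.0]
wrist_force: [0.4, -0.2, 1.0]
grip_width: 0.006
grasp_force: 0.0
t 26.88 tcp mixer [ 82.1 -82.8 167.9] world [455.9 159.7 167.9] turn left(tool deg) [0.01 0.   0.  ] F [ 0.4 -0.2  1. ]
ball r 62.4 rotor mod90 86.4 area 31
ball r 63.7 rotor mod90 1.9 area 40
ball r 59.1 rotor mod90 3.1 area 29
tan [(array([299.5, 192.5]), 42, [296, 190, 8, 7]), (array([324.5, 225.7]), 78, [317, 218, 15, 16]), (array([324.2, 237.9]), 42, [318, 231, 13, 14])]
yel [(array([315.9, 244.6]), 52, [310, 241, 14, 7])]
time: 27.82
eef_pos: [455.9, 159.6, 167.9]
orientation: [0.0, -0.025, 1.0, 0.0]
wrist_force: [-0.6, -0.9, 0.6]
grip_width: 0.004
grasp_force: 0.0
```

```bash
python3 -m inch '[[0,0,0.04,0,0,0],[0,0,0.04,0,0,0],[0,0,0,0,0,0],[0,-0.008,0,0,0,0],[0,-0.006,0,0,0,0],[0,-0.006,0,0,0,0],[0,-0.006,0,0,0,0],[0,-0.006,0,0,0,0],[0,0,0,0,0,0],[0,0,0,0,0,0]]'; python3 -c "from h import *;st();wheel()"; python3 -m inch '[[0,-0.006,-0.004,0,0,0],[0,-0.006,-0.005,0,0,0],[0,-0.006,-0.005,0,0,0],[0,-0.006,-0.005,0,0,0],[0,-0.006,0,0,0,0],[0,-0.006,0,0,0,0],[0,-0.006,0,0,0,0],[0,-0.006,0,0,0,0],[0,-0.006,0,0,0,0],[0,-0.006,0,0,0,0]]'; python3 -c "from h import *;st();wheel()"
```

```text
time: 28.65
eef_pos: [458.7, 127.2, 89.3]
orientation: [0.002, -0.025, 1.0, 0.0]
wrist_force: [0.2, 0.0, 0.2]
grip_width: 0.005
grasp_force: 0.2
t 28.65 tcp mixer [ 81.  -50.2  89.3] world [458.7 127.2  89.3] turn left(tool deg) [-0.    0.18 -0.05] F [0.2 0.  0.2]
ball r 62.9 rotor mod90 73.0 area 30
ball r 63.2 rotor mod90 77.9 area 37
ball r 58.4 rotor mod90 78.3 area 26
time: 29.53
eef_pos: [460.2, 67.3, 106.6]
orientation: [-0.0, -0.025, 1.0, 0.0]
wrist_force: [0.0, 2.7, 1.0]
grip_width: 0.007
grasp_force: 0.9
t 29.53 tcp mixer [ 82.5   9.7 106.6] world [460.2  67.3 106.6] turn left(tool deg) [ 0.02 -0.05 -0.01] F [0.  2.7 1. ]
ball r 61.3 rotor mod90 10.0 area 23
ball r 63.6 rotor mod90 14.4 area 38
ball r 59.5 rotor mod90 17.6 area 32
```

```bash
python3 -m inch '[[0,-0.006,0,0,0,0],[0,-0.005,0,0,0,0],[0,0,0,0,0,0],[0,0,-0.03,0,0,0],[0,0,-0.03,0,0,0],[0,0.035,0,0,0,0],[0,0.035,0,0,0,0],[0,0.034,0,0,0,0],[0,0,0.04,0,0,0],[0,0,0.037,0,0,0]]';python3 -c "
from h import *;st();wheel()"
```

```text
time: 30.42
eef_pos: [458.1, 162.5, 90.9]
orientation: [0.004, -0.027, 1.0, 0.0]
wrist_force: [0.1, -0.4, -0.5]
grip_width: 0.005
grasp_force: 0.0
t 30.42 tcp mixer [ 79.8 -85.5  90.9] world [458.1 162.5  90.9] turn left(tool deg) [0.01 0.41 0.24] F [ 0.1 -0.4 -0.5]
ball r 61.5 rotor mod90 88.5 area 30
ball r 62.6 rotor mod90 2.8 area 37
ball r 59.2 rotor mod90 5.1 area 26
```

```bash
python3 -m inch '[[0,0,0,0,0,0],[0,-0.008,0,0,0,0],[0,-0.006,0,0,0,0],[0,-0.006,0,0,0,0],[0,-0.006,0,0,0,0],[0,-0.006,0,0,0,0],[0,-0.006,-0.004,0,0,0],[0,-0.006,-0.005,0,0,0],[0,-0.006,-0.005,0,0,0],[0,-0.006,-0.005,0,0,0]]'; python3 -m inch '[[0,-0.006,0,0,0,0],[0,-0.006,0,0,0,0],[0,-0.006,0,0,0,0],[0,-0.006,0,0,0,0],[0,-0.006,0,0,0,0],[0,-0.006,0,0,0,0],[0,-0.004,0,0,0,0],[0,0,0,0,0,0],[0,0,0,0,0,0],[0,0,0,0,0,0]]'; python3 -c "from h import *;st();wheel()"; python3 -m inch '[[0,-0.002,0,0,0,0],[0,-0.002,0,0,0,0],[0,-0.002,0,0,0,0],[0,-0.002,0,0,0,0],[0,-0.002,0,0,0,0],[0,-0.002,0,0,0,0],[0,0,0,0,0,0],[0,0,0,0,0,0],[0,0,0,0,0,0],[0,0,0,0,0,0]]'; python3 -c "from h import *;st();wheel()"
```

```text
time: 31.3
eef_pos: [458.5, 103.7, 109.6]
orientation: [-0.0, -0.025, 1.0, -0.0]
wrist_force: [0.8, 2.1, -1.1]
grip_width: 0.007
grasp_force: 0.7
time: 32.13
eef_pos: [460.6, 64.3, 108.8]
orientation: [-0.0, -0.025, 1.0, -0.0]
wrist_force: [-0.0, 0.4, -0.1]
grip_width: 0.006
grasp_force: 0.0
t 32.13 tcp mixer [ 82.2  12.7 108.8] world [460.6  64.3 108.8] turn left(tool deg) [-0.04 -0.01  0.01] F [-0.   0.4 -0.1]
ball r 61.8 rotor mod90 7.0 area 27
ball r 63.7 rotor mod90 11.2 area 37
ball r 59.5 rotor mod90 14.3 area 29
time: 33.02
eef_pos: [461.2, 52.8, 109.0]
orientation: [0.0, -0.025, 1.0, 0.0]
wrist_force: [-0.3, 2.8, 1.7]
grip_width: 0.002
grasp_force: 1.5
t 33.02 tcp mixer [ 82.2  24.2 109. ] world [461.2  52.8 109. ] turn left(tool deg) [0.   0.01 0.  ] F [-0.3  2.8  1.7]
ball r 61.8 rotor mod90 86.7 area 27
ball r 63.5 rotor mod90 1.3 area 36
ball r 58.9 rotor mod90 4.4 area 30
```

```bash
python3 -m inch '[[0,-0.001,0,0,0,0],[0,-0.001,0,0,0,0],[0,-0.001,0,0,0,0],[0,-0.001,0,0,0,0],[0,-0.001,0,0,0,0],[0,-0.001,0,0,0,0],[0,0,0,0,0,0],[0,0,0,0,0,0],[0,0,0,0,0,0],[0,0,0,0,0,0]]'; python3 -c "from h import *;st();wheel()"
```

```text
time: 33.9
eef_pos: [461.2, 52.1, 108.9]
orientation: [0.0, -0.023, 1.0, 0.005]
wrist_force: [-1.4, 16.5, 1.8]
grip_width: 0.001
grasp_force: 7.6
t 33.9 tcp mixer [ 82.2  24.9 108.9] world [461.2  52.1 108.9] turn left(tool deg) [ 0.61  0.02 -0.17] F [-1.4 16.5  1.8]
ball r 61.8 rotor mod90 86.7 area 27
ball r 63.3 rotor mod90 1.1 area 35
ball r 59.1 rotor mod90 4.2 area 31
```

```bash
python3 -m inch '[[0,0.006,0,0,0,0],[0,0.006,0,0,0,0],[0,0,-0.03,0,0,0],[0,0,-0.03,0,0,0],[0,0,-0.02,0,0,0],[-0.007,-0.039,0,0,0,0],[-0.007,-0.039,0,0,0,0],[-0.007,-0.039,0,0,0,0],[-0.007,-0.039,0,0,0,0],[-0.007,-0.039,0,0,0,0]]'; python3 -m inch '[[-0.007,-0.039,0,0,0,0],[-0.007,-0.039,0,0,0,0],[-0.007,-0.039,0,0,0,0],[-0.007,-0.039,0,0,0,0],[-0.007,-0.036,0,0,0,0],[0,0,0,0,0,0],[0,0,0,0,0,0],[0,0,0,0,0,0],[0,0,0,0,0,0],[0,0,0,0,0,0]]'; python3 -c "
from h import *;st();wheel()
from rig import read_camera
c=read_camera('scene');t=read_camera('top')
print('tan',blobs(c['color'],(8,70,40),(19,255,255),(290,190,350,265))[0]);print('yel',blobs(c['color'],(20,140,60),(32,255,255),(290,190,350,265))[0])
p0=cv2.imread('pics/p6.png');h=cv2.cvtColor(p0,40)
ys,xs=np.nonzero(cv2.inRange(h,(20,140,60),(32,255,255)));print('p6 cap',250+xs.mean()/5,170+ys.mean()/5)
print('top tan/yel',blobs(t['color'],(8,70,30),(32,255,255),(285,230,325,290))[0])"
```

```text
time: 34.78
eef_pos: [505.7, -137.1, 189.1]
orientation: [0.0, -0.025, 1.0, -0.001]
wrist_force: [0.4, 0.9, -0.6]
grip_width: 0.007
grasp_force: 0.0
time: 35.62
eef_pos: [550.0, -322.9, 189.2]
orientation: [-0.0, -0.026, 1.0, -0.0]
wrist_force: [-0.7, 0.1, -0.5]
grip_width: 0.006
grasp_force: 0.0
t 35.62 tcp mixer [ 12.3 403.9 189.2] world [ 550.  -322.9  189.2] turn left(tool deg) [-0.   -0.01  0.08] F [-0.7  0.1 -0.5]
ball r 61.8 rotor mod90 86.7 area 27
ball r 63.0 rotor mod90 1.9 area 32
ball r 59.0 rotor mod90 3.8 area 28
tan [(array([299.4, 192.2]), 37, [296, 190, 8, 6]), (array([319. , 230.2]), 255, [305, 221, 28, 19]), (array([322.5, 245.3]), 40, [316, 238, 16, 13]), (array([308.6, 242.1]), 14, [305, 240, 8, 5])]
yel [(array([318.9, 223.9]), 107, [311, 217, 16, 13])]
p6 cap 318.8357452484162 225.15598532844282
top tan/yel [(array([297.7, 255. ]), 127, [292, 247, 22, 22])]
```

```bash
python3 -m inch '[[0.003,-0.0045,0,0,0,0],[0,0,0.03,0,0,0],[0,0,0.03,0,0,0],[0,0,0.025,0,0,0],[0,0,0.003,0,0,0],[0,0,0.003,0,0,0],[0,0,0.003,0,0,0],[0,0,0,0,0,0],[0,0,0,0,0,0],[0,0,0,0,0,0]]'; python3 -c "from h import *;st()"; python3 -m inch '[[0,0,0.001,0,0,0],[0,0,0.001,0,0,0],[0,0,0.001,0,0,0],[0,0,0.001,0,0,0],[0,0,0.001,0,0,0],[0,0,0.001,0,0,0],[0,0,0.001,0,0,0],[0,0,0.001,0,0,0],[0,0,0,0,0,0],[0,0,0,0,0,0]]'; python3 -c "from h import *;st()"
```

```text
time: 36.6
eef_pos: [548.2, -329.5, 96.3]
orientation: [0.001, -0.025, 1.0, -0.001]
wrist_force: [-1.2, 0.2, -0.4]
grip_width: 0.001
grasp_force: 0.0
t 36.6 tcp mixer [ 14.4 410.4  96.3] world [ 548.2 -329.5   96.3] turn left(tool deg) [-0.1   0.12  0.  ] F [-1.2  0.2 -0.4]
time: 37.43
eef_pos: [547.4, -328.8, 86.7]
orientation: [-0.0, -0.025, 1.0, 0.0]
wrist_force: [0.5, -0.2, 0.5]
grip_width: 0.004
grasp_force: 0.0
t 37.43 tcp mixer [ 15.2 409.7  86.7] world [ 547.4 -328.8   86.7] turn left(tool deg) [ 0.01 -0.01  0.  ] F [ 0.5 -0.2  0.5]
```

```bash
python3 -m inch '[[0,0,0.0015,0,0,0],[0,0,0.0015,0,0,0],[0,0,0.0015,0,0,0],[0,0,0.0015,0,0,0],[0,0,0.0015,0,0,0],[0,0,0.0015,0,0,0],[0,0,0.0015,0,0,0],[0,0,0.0015,0,0,0],[0,0,0,0,0,0],[0,0,0,0,0,0]]'; python3 -c "from h import *;st()"; python3 -m inch '[[0,0,0.0015,0,0,0],[0,0,0.0015,0,0,0],[0,0,0.001,0,0,0],[0,0,0.001,0,0,0],[0,0,0.001,0,0,0],[0,0,0.001,0,0,0],[0,0,0.001,0,0,0],[0,0,0,0,0,0],[0,0,0,0,0,0],[0,0,0,0,0,0]]'; python3 -c "from h import *;st()"
```

```text
time: 38.27
eef_pos: [547.4, -328.9, 74.7]
orientation: [-0.0, -0.025, 1.0, 0.0]
wrist_force: [-0.5, 0.3, 0.2]
grip_width: 0.007
grasp_force: 0.0
t 38.27 tcp mixer [ 15.2 409.7  74.7] world [ 547.4 -328.9   74.7] turn left(tool deg) [ 0.01 -0.01 -0.  ] F [-0.5  0.3  0.2]
time: 39.1
eef_pos: [547.5, -328.9, 66.9]
orientation: [0.0, -0.025, 1.0, 0.0]
wrist_force: [0.0, 1.1, -0.1]
grip_width: 0.003
grasp_force: 0.0
t 39.1 tcp mixer [ 15.1 409.8  66.9] world [ 547.5 -328.9   66.9] turn left(tool deg) [ 0.    0.01 -0.  ] F [ 0.   1.1 -0.1]
```

```bash
python3 -m inch '[[0,0,0.001,0,0,0],[0,0,0.001,0,0,0],[0,0,0.001,0,0,0],[0,0,0.001,0,0,0],[0,0,0.001,0,0,0],[0,0,0.001,0,0,0],[0,0,0.001,0,0,0],[0,0,0.001,0,0,0],[0,0,0,0,0,0],[0,0,0,0,0,0]]'; python3 -c "from h import *;st()
from rig import read_camera
c=read_camera('scene')
b,m=blobs(c['color'],(0,150,60),(3,255,255),(150,335,215,390));print(b)
print(cv2.cvtColor(c['color'],6)[330:372:2,168:198:2])"
```

```text
time: 39.93
eef_pos: [547.4, -328.9, 59.1]
orientation: [0.0, -0.025, 1.0, 0.0]
wrist_force: [0.3, 1.0, 3.2]
grip_width: 0.004
grasp_force: 1.2
t 39.93 tcp mixer [ 15.2 409.7  59.1] world [ 547.4 -328.9   59.1] turn left(tool deg) [ 0.    0.01 -0.  ] F [0.3 1.  3.2]
[(array([184.2, 359.4]), 71, [177, 353, 14, 11])]
[[ 35  37  35  38  33  24  23  28  33  44  69  71  74  84 120]
 [ 55  35  34  35  27  20  20  25  73  71  71  72  72  84 127]
 [105  67  35  18  20  18  29  68  84  75  73  70  70 111 127]
 [ 83  96  42  22  18  22  71  86  86  76  73  72 105 128 130]
 [ 67  70  57  17  27  56  70  84  86  77  75  74  84 132 134]
 [ 81  91  65  32  76  81  47  84  83  86  76  75  79 131 128]
 [ 81  91  92  78  84  85  50  81  88  87  70  78  77 124  79]
 [ 78  91  92  92  84  86  69  69  86  99  94  85  75  78  75]
 [ 76  88  93  95  86  85  79  45  83  88  94 110 103  84 103]
 [ 79  80  91  92  86  83  84  47  81  87 104 108 111 110 119]
 [ 77  78  90  94  95  84  84  71  62  84 101  63  94 128 191]
 [ 79  78  82  93  91  86  86  82  36  98  89  17  35 147 195]
 [ 76  75  88  97  91  94  84  87  57  98  69  22  26 100 194]
 [ 78  84 109  63  69  91  89 104  97  74  46  31  20  39 186]
 [ 78 107 105  29  22  55  93  85  88  46  38  32  21  27 186]
 [104 112 113  22  19  28  40  44  43  42  32  26  26  33 185]
 [111 125 177  29  16  34  27  40  42  39  29  21  24  88 194]
 [126 145 114  59  20  25  28  32  31  26  20  24  49 175 192]
 [142 112 112 154  47  24  21  20  20  29  20  48 170 193 163]
 [112 128 176 196 169  79  49  33  34  62 108 173 195 175 119]
 [125 190 194 196 196 192 179 171 171 191 194 194 184 126 113]]
```

```bash
python3 -m inch '[[0,0,0.0015,0,0,0],[0,0,0.0015,0,0,0],[0,0,0.0015,0,0,0],[0,0,0.0015,0,0,0],[0,0,0.001,0,0,0],[0,0,0.001,0,0,0],[0,0,0.001,0,0,0],[0,0,0,0,0,0],[0,0,0,0,0,0],[0,0,0,0,0,0]]'; python3 -c "from h import *;st()"; python3 -m inch '[[0,0,0.001,0,0,0],[0,0,0.001,0,0,0],[0,0,0.001,0,0,0],[0,0,0.001,0,0,0],[0,0,0,0,0,0],[0,0,0,0,0,0],[0,0,0,0,0,0],[0,0,0,0,0,0],[0,0,0,0,0,0],[0,0,0,0,0,0]]'; python3 -c "from h import *;st()"
```

```text
time: 40.82
eef_pos: [547.5, -328.9, 50.2]
orientation: [0.0, -0.025, 1.0, -0.0]
wrist_force: [-1.0, 0.8, 5.2]
grip_width: 0.008
grasp_force: 3.0
t 40.82 tcp mixer [ 15.1 409.7  50.2] world [ 547.5 -328.9   50.2] turn left(tool deg) [-0.    0.01 -0.  ] F [-1.   0.8  5.2]
time: 41.65
eef_pos: [547.6, -329.0, 47.6]
orientation: [0.0, -0.025, 1.0, -0.0]
wrist_force: [-2.9, 2.0, 11.6]
grip_width: 0.004
grasp_force: 6.2
t 41.65 tcp mixer [ 15.  409.8  47.6] world [ 547.6 -329.    47.6] turn left(tool deg) [-0.04  0.05  0.  ] F [-2.9  2.  11.6]
```

```bash
python3 -m inch '[[0,0,0.001,0,0,0],[0,0,0.001,0,0,0],[0,0,0,0,0,0],[0,0,0,0,0,0],[0,0,0,0,0,0],[0,0,0,0,0,0],[0,0,0,0,0,0],[0,0,0,0,0,0],[0,0,0,0,0,0],[0,0,0,0,0,0]]'; python3 -c "from h import *;st()"; python3 -m inch '[[0,0,-0.005,0,0,0],[0,0,-0.01,0,0,0],[0,0,-0.02,0,0,0],[0,0,-0.03,0,0,0],[0,0,-0.03,0,0,0],[0,0,-0.03,0,0,0],[0,0,-0.02,0,0,0],[0,0,0,0,0,0],[0,0,0,0,0,0],[0,0,0,0,0,0]]'; python3 -c "
from h import *;st();wheel()
from rig import read_camera
c=read_camera('scene')
print('red',blobs(c['color'],(0,150,60),(3,255,255),(150,335,215,390))[0]);print('yel',blobs(c['color'],(20,140,60),(32,255,255),(290,190,350,265))[0])"
```

```text
time: 42.48
eef_pos: [547.7, -329.0, 47.4]
orientation: [0.001, -0.025, 1.0, -0.001]
wrist_force: [-4.2, 3.3, 22.1]
grip_width: 0.006
grasp_force: 10.5
t 42.48 tcp mixer [ 14.9 409.9  47.4] world [ 547.7 -329.    47.4] turn left(tool deg) [-0.08  0.09  0.01] F [-4.2  3.3 22.1]
time: 43.32
eef_pos: [546.7, -328.4, 187.0]
orientation: [-0.001, -0.025, 1.0, 0.001]
wrist_force: [-0.0, -0.9, 0.4]
grip_width: 0.004
grasp_force: 0.0
t 43.32 tcp mixer [ 15.8 409.2 187. ] world [ 546.7 -328.4  187. ] turn left(tool deg) [ 0.11 -0.12  0.  ] F [-0.  -0.9  0.4]
ball r 61.6 rotor mod90 86.8 area 26
ball r 63.5 rotor mod90 1.8 area 33
ball r 59.1 rotor mod90 3.1 area 29
red [(array([182.9, 355.9]), 177, [176, 349, 15, 16])]
yel [(array([319., 224.]), 107, [311, 217, 16, 13])]
```

```bash
python3 -c "from rig import job_done;print(job_done())"
```

```text
the job is handed in; nothing more can be done
None
```

The bottle was pushed home, swung upside down to its stop, left there for over two seconds and turned back upright; the timer plunger was then pressed fully down and released, and the job was handed in at about 43 s on the robot clock, though my first push tilted the bottle against a fence before I backed off and re-centred it.

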